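# Stamp the label of a packed cookie box

### The arm

A 6-joint arm with a two-finger parallel gripper is mounted at the origin on the work surface. World frame = base frame: x ahead of the robot, y to its left, z up, the work surface at z = 0. Lengths are in m, angles in degrees, forces in N, time in s.
With the tool pointing down it reaches from about 0.25 to 0.725 m from the base axis. Payload 9.7 kg.
Tool frame: the origin (TCP) lies midway between the tips of the shut fingers; the grasp point (between the pads) lies bot.hold_point_z behind it (bot.hold_point_z is the distance from the TCP to the grasp point, in m); z points along the fingers, y is the line along which they close (so a half turn about z gives the same grasp; the last joint's range is limited). The gripper opens to 85 mm and grips with 20 to 120 N. Pads are 22 mm wide; open, the fingers measure 114 mm over their backs; the gripper's body (76 mm by 85 mm) begins 54 mm behind the grasp point. The pads swing forward as they close: fully open they stand 13 mm farther back than shut.
Start: joints at [71.391, 4.979, 10.078, 95.1, 0, 90], TCP at [0.176, 0.521, 0.202] pointing down, gripper open.
Joint ranges: [-179.16, 179.16], [-48.56, 103.87], [-65.8, 70.77], [-126.05, 130.52], [-82.76, 87.17], [-180, 180]. Speed limits (degrees/s): [127.2, 127.2, 147.25, 180, 180, 180].

### API

Orientations are given as [roll, pitch, yaw] about the fixed x, y, z axes, in that order (R = Rz(yaw) Ry(pitch) Rx(roll)).
In Python, from workcell import bot, camera, camera_model, ticket gives the robot as it stands.
- The arm moves only by the tool send_rows, never from a script. Its argument "targets" is text: rows parted by semicolons, each of 5 numbers parted by spaces: the shift along the tool's x, y, z in mm, then the turn about the tool's z in degrees, then the closure in counts, from 0 (fully open) to 255 (shut). A call has 1 to 20 rows; each row is the pose to reach, as a shift and turn from the pose commanded when the call began, along the tool's axes at that moment; what a row does not reach only later rows make up. A row lasts 1/8 s, in which the tool goes at most 62.5 mm and 10.7 degrees, less where a joint would pass 70% of its speed; a pose out of reach is approached as far as the arm can. A call with a gripper value outside its range is refused whole. The fingers move at their own pace and stop on an object; "newtons" is the grip in N (left out, the last holds). Time passes only in rows, so rows that repeat a pose let the fingers close. It gives the time, the measured TCP pose, the force, the opening and the grip force at its end, in the units of the state.
- bot.get_obs(): the state, without advancing time (a new reading comes with each control period).
- camera(name): name is "scene" or "top" or "wrist"; returns the picture (420x560x3 uint8, blue, green, red); there is no depth.
- camera_model(name): a dict with "K" (3x3 intrinsics, pixels), "pose" (4x4, takes a point from camera to world coordinates); the wrist camera has in their place "T_tool_cam" (4x4, takes a point from camera to tool coordinates, whose origin is the TCP and whose axes are the flange's). Camera axes: x right, y down, z forward; pixel columns grow to the right and rows downward; lengths in m; the calibration is good to about 2 mm. The wrist camera is an equidistant fisheye: a pixel r from the principal point sees the ray r / f radians off the axis. A picture is of the moment at which its call begins: read the wrist's pose just before it. camera_model takes no time and is no camera call.
- ticket.job_done(): hands the job in; it is judged then, once.
The state is a dict: "time": time; "q": joint angles; "qd": joint speeds; "joint_efforts": joint torques, N m; "ee_pos": TCP position; "tcp_rot": TCP orientation; "wrist_force": force on the tool from outside, world axes, zero at the start; "torque": the same for the moment, N m; "opening": finger opening in m; "grasp_force": force on a finger pad.
Only numpy, scipy, OpenCV 4.12 (cv2) and the standard library are available. Lean on these libraries where they do the work, as an engineer would, in place of code of your own. Each camera call takes 0.05 s, during which the arm holds its last target. There are 200 camera calls.

### The job

Put the shop's mark on the packed box: take the self-inking stamp out of its rest tray, set it square inside the printed panel on the box's label, and press it straight down, level, until its sprung plate bottoms out firmly on the label, holding it down for about a second so that the mark takes. The lid is only card, so press no harder than that needs and do not dent it or shove the box about; then stand the stamp back upright in its rest tray and leave the other things alone.

Things in the scene. Friction and masses are not known exactly. Their poses are not given: they have to be found in the camera images.
- stamp_grip (a point): Centre of the black grip block (60 mm x, 26 mm y, 44 mm high) of the self-inking stamp, a loose upright stamp 148 mm tall, 0.32 kg. The point is 125 mm above the stamp's underside while the handle is up. The block stands on a shoulder plate (70 x 50 mm, top 21 mm below this point) that the fingertips can push on. x, y: the stamp's long and short sides; z up. A half turn makes no difference.
- plunger (a joint): How far the stamp's handle and the flat stamping plate (52 x 32 mm) that it carries are pressed down in the frame, m: 0 = up, held there by a spring; 0.022 = the plate is level with the foot's underside and bottoms out on a flat surface. The spring takes about 4 N to start, 8 N at the bottom; any further push goes onto the surface through the plate.
- stamp_foot (a point): Centre of the underside of the stamp's flat steel foot, an open frame 70 mm (x) by 50 mm (y); same axes as the stamp, z up.
- stamp: The whole stamp (steel frame, with the handle and plate that slide in it); its origin is the centre of the underside of its foot, axes as for stamp_foot.
- rest: The stamp's shallow grey rest tray, fixed to the bench: 96 mm (x) by 76 mm (y), 12 mm high, 4 mm walls, inside 88 x 68 mm, so the stamp's foot has 9 mm to spare on each side. Origin at the centre of its underside.
- rest_floor (a point): Centre of the inner floor of the rest tray, 4 mm above the bench, where the stamp's foot stands; axes as for the tray.
- panel (a point): Centre of the printed panel, a thin dark outline 82 mm (x) by 62 mm (y) inside its lines, on the white label on the box's lid. Its height is given as for a properly closed lid, 90 mm above the bench; the real lid may stand up to 4 mm higher or lower. The stamp's foot belongs inside it, long side along x, either way round. z up.
- box: The packed brown card box, loose, about 0.9 kg: 194 mm square base with a lift-off card lid 206 mm square, about 90 mm high in all; origin at the centre of its underside. The lid rides up to 4 mm higher or lower on the contents, and its card top gives springily, a millimetre or two, under a firm press; more than about 20 N dents it.
- jar: A clear cookie jar with a red cap, 92 mm across, 123 mm high, a bystander; origin at the centre of its underside.
- tin: A yellow margarine tin, 103 mm across, 120 mm high, a bystander; origin at the centre of its underside.
- small_box: A small plain card box without a label, 130 x 130 x 60 mm, a bystander; origin at the centre of its underside.
Mind the look-alikes: they are no part of the job. There is more than one size of the stamp; the job needs the middle-sized.

How it is judged:
By the outcome, as a careful person would: the job done as asked, in the order asked, and still so for the second after the job is handed in, with the robot touching nothing.
It also fails if it takes over 54 s, if anything falls off the work surface, if the arm or the gripper's body presses on something with over 40 N, if the wrist force passes 120 N, or if a joint passes its speed limit or range.

## Working session

There is one attempt and no reset: what is moved stays moved. The work goes in short steps, Python scripts to look and compute and a tool call to move; the robot and the scene stay as the last step left them, time stands still between calls to the robot, and variables do not carry over. Pictures are saved under pics/ and viewed, at most 10 in all, crops included, and the job is handed in when it is done.

Besides the shell and the picture viewer there is one more tool, called as name(argument=value, ...) on one line, values as JSON. send_rows: Moves the arm, as the interface text tells. Its arguments: {"type":"object","properties":{"targets":{"type":"string"},"newtons":{"type":"number"}},"required":["targets"]}

```bash
mkdir -p pics; python3 - <<'E'
from workcell import bot,camera,camera_model
import cv2,numpy as np
o=bot.get_obs();print(o,bot.hold_point_z)
for n in("scene","top","wrist"):
    cv2.imwrite(f"pics/{n}0.png",camera(n));m=camera_model(n);print(n,{k:np.round(v,4).tolist() if not isinstance(v,str) else v for k,v in m.items()})
E
```

```text
{'time': 0.0, 'q': array([7.13908873e+01, 5.00906476e+00, 1.00350004e+01, 9.51006965e+01,
       5.55883638e-04, 9.00010762e+01]), 'qd': array([-0.0239202 , -0.03848276, -0.03609171, -0.0366255 , -0.01248119,
       -0.03560792]), 'joint_efforts': array([ 1.02644317e-04, -5.20386600e+01,  4.64805400e+01,  1.63963489e-02,
        8.19181105e-05,  8.22459242e-06]), 'ee_pos': array([0.17541964, 0.52098435, 0.20100753]), 'tcp_rot': array([-1.79925239e+02, -5.54478901e-04,  1.61389810e+02]), 'wrist_force': array([0.35147481, 0.22201887, 0.28999563]), 'torque': array([-0.02774588,  0.07874532, -0.01456116]), 'grasp_force': 0.0, 'opening': 0.0853211436107821} 0.0187
scene {'K': [[423.2557, 0.0, 281.5059], [0.0, 423.2557, 211.204], [0.0, 0.0, 1.0]], 'pose': [[0.447, 0.7273, -0.5208, 1.1947], [0.8944, -0.3538, 0.2737, -0.3073], [0.0148, -0.5881, -0.8086, 0.9995], [0.0, 0.0, 0.0, 1.0]]}
top {'K': [[424.3871, 0.0, 279.387], [0.0, 424.3871, 214.7527], [0.0, 0.0, 1.0]], 'pose': [[-0.0281, -0.982, 0.1868, 0.4445], [-0.9992, 0.0328, 0.0221, -0.0095], [-0.0278, -0.186, -0.9822, 1.0585], [0.0, 0.0, 0.0, 1.0]]}
wrist {'K': [[325.1923, 0.0, 281.4057], [0.0, 325.1923, 209.2187], [0.0, 0.0, 1.0]], 'T_tool_cam': [[0.0004, -0.9479, -0.3187, 0.0812], [1.0, 0.0005, -0.0003, 0.0001], [0.0004, -0.3187, 0.9479, -0.1721], [0.0, 0.0, 0.0, 1.0]]}
```

View pics/top0.png

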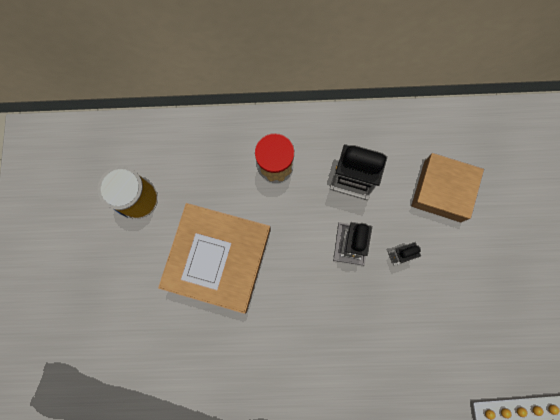

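View pics/scene0.png

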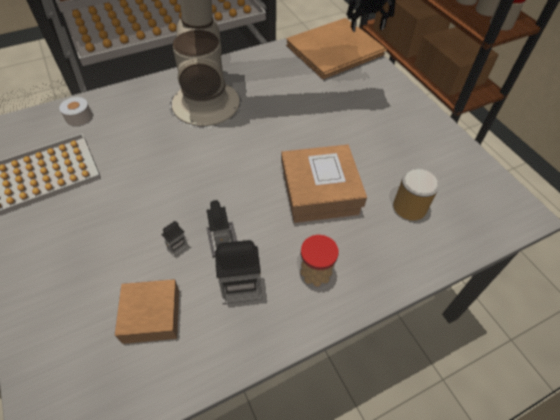

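The top view shows three stamps: large at (360,170), middle at (355,242) and small at (405,253). The label's panel is near (207,262). I'll zoom in on the middle stamp and the label.

```bash
python3 - <<'E'
import cv2,numpy as np
t=cv2.imread("pics/top0.png")
a=cv2.resize(t[205:285,310:390],(400,400),interpolation=cv2.INTER_CUBIC)
b=cv2.resize(t[220:300,165:245],(400,400),interpolation=cv2.INTER_CUBIC)
cv2.imwrite("pics/c1.png",np.hstack([a,b]))
E
```

```text
(no output)
```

View pics/c1.png

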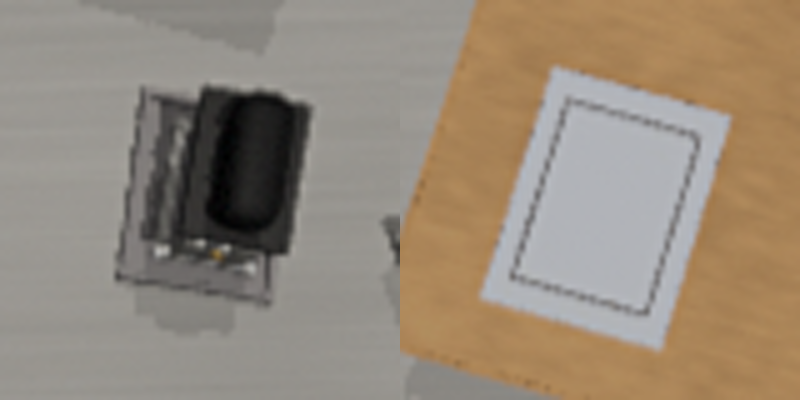

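```bash
cat > h.py <<'E'
import numpy as np
from workcell import bot,camera,camera_model
from scipy.spatial.transform import Rotation as R
def px(name,uv,z):
    m=camera_model(name);K=np.array(m["K"]);P=np.array(m["pose"])
    uv=np.atleast_2d(uv).astype(float)
    d=np.c_[uv,np.ones(len(uv))]@np.linalg.inv(K).T@P[:3,:3].T
    return P[:3,3]+d*((z-P[2,3])/d[:,2:3])
def rect(p):  # 4 ordered corners -> centre, yaw of long side, sides
    c=p.mean(0);e=[p[1]-p[0],p[2]-p[1],p[3]-p[2],p[0]-p[3]]
    a=(e[0]-e[2])/2;b=(e[1]-e[3])/2
    L=a if np.linalg.norm(a)>np.linalg.norm(b) else b
    return np.round(c,4),np.round(np.degrees(np.arctan2(L[1],L[0]))%180,1),np.linalg.norm(a).round(4),np.linalg.norm(b).round(4)
def wray(uv,z,o):
    m=camera_model("wrist");K=np.array(m["K"]);T=np.array(m["T_tool_cam"])
    v=(np.atleast_2d(uv).astype(float)-K[:2,2])/K[0,0];th=np.linalg.norm(v,axis=1,keepdims=True)
    d=np.c_[v/th*np.sin(th),np.cos(th)]
    Rt=R.from_euler("xyz",o["tcp_rot"],degrees=True).as_matrix()
    p=Rt@T[:3,3]+o["ee_pos"];d=d@(Rt@T[:3,:3]).T
    return p+d*((z-p[2])/d[:,2:3])
def totool(w,o):
    Rt=R.from_euler("xyz",o["tcp_rot"],degrees=True).as_matrix()
    return Rt.T@(np.asarray(w)-o["ee_pos"])*1000
E
python3 - <<'E'
from h import *
off=lambda l,x,y:np.array(l)/5+[x-.4,y-.4]
print("shoulder",rect(px("top",off([(205,88),(312,107),(290,255),(182,240)],310,205),.108)))
print("tray",rect(px("top",off([(145,88),(300,112),(270,305),(117,280)],310,205),.012)))
print("grip",px("top",off([(253,162)],310,205),.150))
print("panel",rect(px("top",off([(167,99),(300,133),(248,314),(110,279)],165,220),.09)))
E
```

```text
shoulder (array([ 0.5639, -0.1653,  0.108 ]), np.float64(168.0), np.float64(0.0484), np.float64(0.0689))
tray (array([ 0.565 , -0.1611,  0.012 ]), np.float64(168.1), np.float64(0.0763), np.float64(0.0969))
grip [[ 0.56286658 -0.16119393  0.15      ]]
panel (array([0.5273, 0.1834, 0.09  ]), np.float64(163.2), np.float64(0.0648), np.float64(0.0853))
```

```bash
python3 - <<'E'
from h import *
o=bot.get_obs();print(totool([.564,-.163,.26],o),o["tcp_rot"])
E
```

```text
[-586.50687416 -524.38798836  -58.30709204] [-1.79939323e+02 -2.93388596e-04  1.61394117e+02]
```

send_rows(targets="0 0 -40 5 0; -20 -18 -58 15 0; -58 -52 -58 25 0; -98 -88 -58 35 0; -138 -123 -58 45 0; -178 -159 -58 55 0; -218 -195 -58 65 0; -258 -231 -58 75 0; -298 -266 -58 85 0; -338 -302 -58 95 0; -378 -338 -58 105 0; -418 -374 -58 115 0; -458 -410 -58 125 0; -498 -445 -58 135 0; -538 -481 -58 145 0; -570 -510 -58 155 0; -586 -524 -58 165 0; -586 -524 -58 173.4 0; -586 -524 -58 173.4 0; -586 -524 -58 173.4 0", newtons=40)

```text
time: 2.65
ee_pos: [0.5636, -0.1621, 0.2597]
tcp_rot: [180.0, 0.0, -11.8]
wrist_force: [1.3, 0.4, -0.5]
opening: 0.0855
grasp_force: 0.0
```

```bash
python3 - <<'E'
from h import *
import cv2
o=bot.get_obs();cv2.imwrite("pics/w1.png",camera("wrist"));print(o["ee_pos"],o["tcp_rot"],o["q"],o["time"])
E
```

```text
[ 0.56357271 -0.16213193  0.25969753] [ 1.79999646e+02  2.67992699e-03 -1.18084958e+01] [-1.60494863e+01  1.20687818e+01  2.45974743e+01  1.02531339e+02
 -5.51608746e-04  1.75759009e+02] 2.65
```

View pics/w1.png

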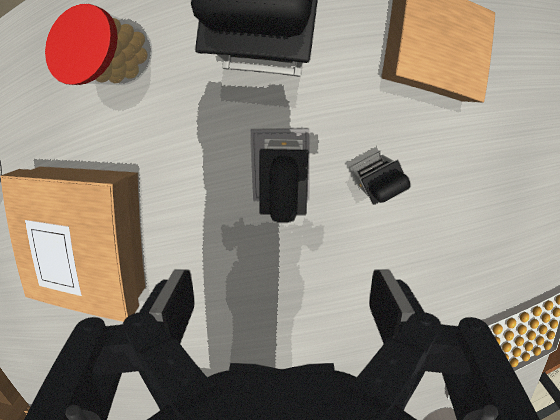

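The wrist view shows the middle stamp's shoulder at (260–309, 150–213) and its tray at (251–310, 130–200). The last joint would run out of range at the panel with this yaw, so I'll turn it back half a turn here and look again.

```bash
python3 - <<'E'
from h import *
import cv2
o=bot.get_obs()
i=cv2.imread("pics/w1.png")
print(rect(wray([(260,152),(309,149),(307,212),(260,214)],.108,o)))
print(rect(wray([(251,130),(308,128),(310,200),(253,202)],.012,o)))
E
```

```text
(array([ 0.5657, -0.1654,  0.108 ]), np.float64(167.4), np.float64(0.0495), np.float64(0.0663))
(array([ 0.5656, -0.1615,  0.012 ]), np.float64(169.7), np.float64(0.0753), np.float64(0.0971))
```

send_rows(targets="0 0 0 -10 0; 0 0 0 -20 0; 0 0 0 -30 0; 0 0 0 -40 0; 0 0 0 -50 0; 0 0 0 -60 0; 0 0 0 -70 0; 0 0 0 -80 0; 0 0 0 -90 0; 0 0 0 -100 0; 0 0 0 -110 0; 0 0 0 -120 0; 0 0 0 -130 0; 0 0 0 -140 0; 0 0 0 -150 0; 0 0 0 -160 0; 0 0 0 -170 0; 0 0 0 -180 0; 0 0 0 -180 0; 0 0 0 -180 0")

```text
time: 5.2
ee_pos: [0.5636, -0.1622, 0.2598]
tcp_rot: [-180.0, 0.0, 167.8]
wrist_force: [0.2, -0.1, 0.7]
opening: 0.0856
grasp_force: 0.0
```

```bash
python3 - <<'E'
from h import *
import cv2
o=bot.get_obs();i=camera("wrist");cv2.imwrite("pics/w2.png",cv2.resize(i[100:300,190:390],(600,600),interpolation=cv2.INTER_CUBIC));print(o["ee_pos"],o["tcp_rot"],o["q"],o["time"])
E
```

```text
[ 0.56362359 -0.16218156  0.25979548] [-1.79999679e+02  9.71838267e-03  1.67830511e+02] [-1.60532478e+01  1.20676845e+01  2.46074387e+01  1.02530036e+02
  3.37678186e-04 -3.88375908e+00] 5.2
```

View pics/w2.png

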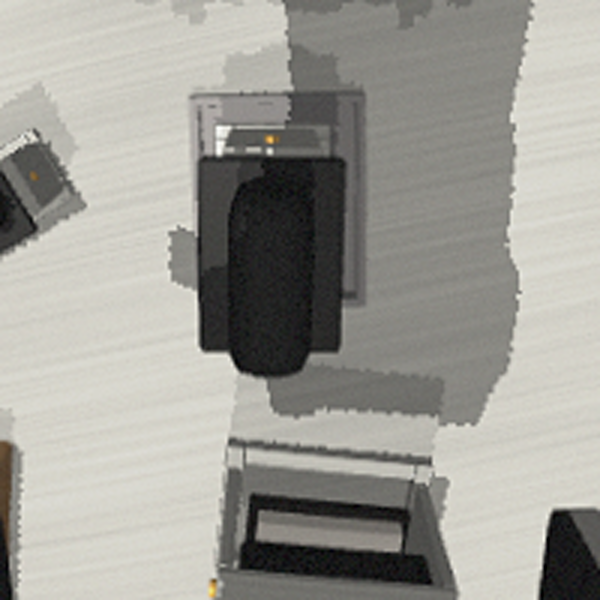

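The crop shows the shoulder at (203,157), (345,160), (341,351) and (200,351). The grip runs from (231,180) to (312,375).

```bash
python3 - <<'E'
from h import *
o=bot.get_obs()
f=lambda l:np.array(l)/3+[190-.33,100-.33]
print(rect(wray(f([(203,157),(345,160),(341,351),(200,351)]),.108,o)))
print(rect(wray(f([(190,93),(365,95),(362,304),(193,302)]),.012,o)))
g=wray(f([(230,270),(313,270)]),.143,o);print(g,g.mean(0))
print(totool([.5648,-.1650,.110],o))
E
```

```text
(array([ 0.5652, -0.1638,  0.108 ]), np.float64(166.8), np.float64(0.0487), np.float64(0.0684))
(array([ 0.5646, -0.1616,  0.012 ]), np.float64(167.9), np.float64(0.0757), np.float64(0.094))
[[ 0.5576824  -0.1752662   0.143     ]
 [ 0.56303258 -0.15036869  0.143     ]] [ 0.56035749 -0.16281744  0.143     ]
[ -1.70678439  -2.45566207 149.82253691]
```

send_rows(targets="-1.7 -2.3 40 0.6 0; -1.7 -2.3 90 0.6 0; -1.7 -2.3 125 0.6 0; -1.7 -2.3 143 0.6 0; -1.7 -2.3 148 0.6 0; -1.7 -2.3 148 0.6 100; -1.7 -2.3 148 0.6 160; -1.7 -2.3 148 0.6 255; -1.7 -2.3 148 0.6 255; -1.7 -2.3 148 0.6 255; -1.7 -2.3 148 0.6 255; -1.7 -2.3 148 0.6 255", newtons=50)

```text
time: 6.75
ee_pos: [0.565, -0.165, 0.1119]
tcp_rot: [180.0, 0.0, 167.4]
wrist_force: [1.4, -0.0, 3.7]
opening: 0.0243
grasp_force: 53.1
```

send_rows(targets="0 0 -15 0 255; 0 0 -50 0 255; 0 0 -95 0 255; 0 0 -135 0 255; 0 0 -155 0 255; 2 20 -155 0.5 255; 6 60 -155 1 255; 10 110 -155 1.5 255; 15 160 -155 2 255; 20 210 -155 3 255; 25 260 -155 3.5 255; 30 300 -155 4.2 255; 32 320 -155 4.2 255; 32 326 -155 4.2 255; 32 326 -155 4.2 255; 32 326 -155 4.2 255")

```text
time: 8.75
ee_pos: [0.6048, 0.1589, 0.2669]
tcp_rot: [-180.0, 0.0, 163.1]
wrist_force: [0.0, 0.2, -3.5]
opening: 0.0241
grasp_force: 52.4
```

```bash
python3 - <<'E'
from h import *
import cv2
o=bot.get_obs();i=camera("wrist");cv2.imwrite("pics/w3.png",cv2.resize(i[60:420,140:440],(666,600)[:2] if 0 else (500,600),interpolation=cv2.INTER_CUBIC));cv2.imwrite("pics/w3full.png",i);print(o)
np.save("o3.npy",o)
E
```

```text
{'time': 8.75, 'q': array([ 1.47267799e+01,  1.84439598e+01,  3.32290283e+01,  1.04783168e+02,
       -1.73768103e-02,  3.16105924e+01]), 'qd': array([-0.06418181, -0.0656308 , -0.05443466, -0.12259742,  0.14395929,
        0.15698617]), 'joint_efforts': array([ 5.23591116e-01, -6.62599182e+01,  4.60984111e+01, -1.03285871e-02,
        1.93598529e-02, -4.67497288e-03]), 'ee_pos': array([0.60481658, 0.15887419, 0.26692024]), 'tcp_rot': array([-1.79986198e+02,  1.07265340e-02,  1.63116188e+02]), 'wrist_force': array([ 0.02661828,  0.20770035, -3.52232509]), 'torque': array([-0.02697866,  0.04348491, -0.01291648]), 'grasp_force': 52.368895411491394, 'opening': 0.02411441402810885}
```

View pics/w3.png

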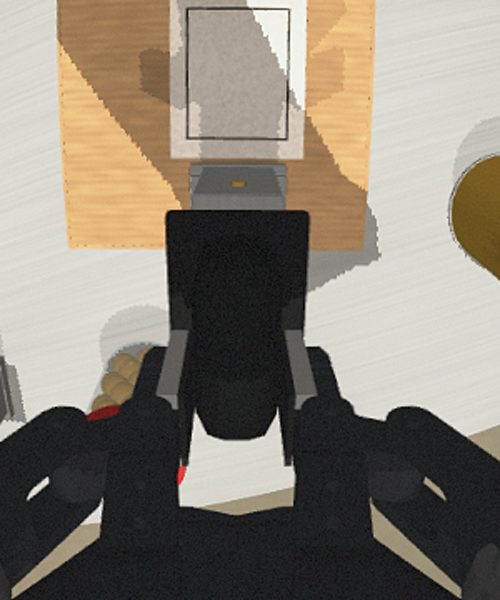

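The panel corners are at about (187,8), (291,8), (288,139) and (187,139) in the crop. The held stamp's front foot edge spans (190–287, 164) and its shoulder edge spans (167–310, 211).

```bash
python3 - <<'E'
from h import *
import cv2
o=np.load("o3.npy",allow_pickle=True).item()
f=lambda l:np.array(l)*.6+[140-.2,60-.2]
for z in(.09,):
  p=rect(wray(f([(187,8),(291,8),(288,139),(187,139)]),z,o));print("panel",p)
s=wray(f([(167,211),(310,211)]),o["ee_pos"][2]-.0035,o)
ft=wray(f([(190,164),(287,164)]),o["ee_pos"][2]-.108,o)
for n,q in(("sh",s),("foot",ft)): print(n,[totool(x,o).round(1) for x in q])
print("top panel est in tool",totool([.5273,.1834,.09],o),"wrist",totool(p[0],o))
# refined panel corners via dark pixels
i=cv2.imread("pics/w3full.png");g=cv2.cvtColor(i,cv2.COLOR_BGR2GRAY)
cv2.imwrite("pics/w3b.png",cv2.resize(i[58:190,230:330],(600,792)[:1]+(600,) if 0 else (455,600),interpolation=cv2.INTER_CUBIC))
E
```

```text
panel (array([0.5273, 0.1837, 0.09  ]), np.float64(162.5), np.float64(0.0654), np.float64(0.085))
sh [array([ 35.7, -23.2,   3.5]), array([35.7, 24.9,  3.5])]
foot [array([ 34. , -24.1, 108. ]), array([ 34. ,  26.6, 108. ])]
top panel est in tool [ 81.33147508   0.99797784 176.90477701] wrist [ 81.41860463   1.28504653 176.90469154]
```

View pics/w3b.png

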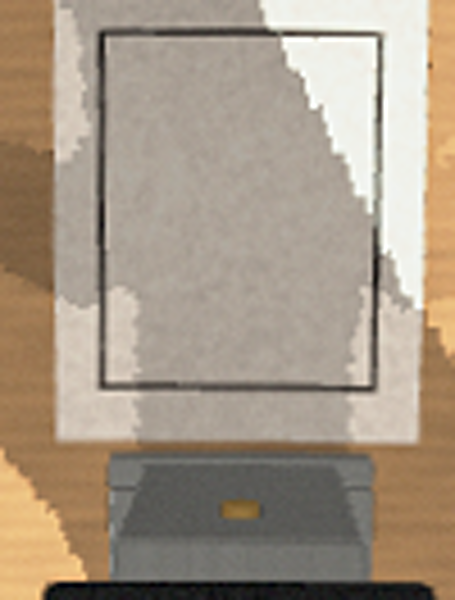

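send_rows(targets="20 0 0 0.1 255; 55 0.2 0 0.3 255; 75 0.3 0 0.3 255; 81.3 0.3 0 0.3 255; 81.3 0.3 5 0.3 255; 81.3 0.3 25 0.3 255; 81.3 0.3 45 0.3 255; 81.3 0.3 56 0.3 255; 81.3 0.3 60 0.3 255; 81.3 0.3 60 0.3 255; 81.3 0.3 60 0.3 255", newtons=60)

```text
time: 10.18
ee_pos: [0.5274, 0.184, 0.2074]
tcp_rot: [180.0, 0.0, 162.9]
wrist_force: [0.1, -0.6, -2.4]
opening: 0.0242
grasp_force: 62.0
```

```bash
python3 - <<'E'
from h import *
import cv2
o=bot.get_obs();i=camera("wrist");cv2.imwrite("pics/w4.png",cv2.resize(i[110:310,190:390],(600,600),interpolation=cv2.INTER_CUBIC));print(o["ee_pos"],o["tcp_rot"],o["wrist_force"])
E
```

```text
[0.5273688  0.18400447 0.2073989 ] [1.79963557e+02 4.89637635e-02 1.62886183e+02] [ 0.06580301 -0.55438538 -2.38797006]
```

View pics/w4.png

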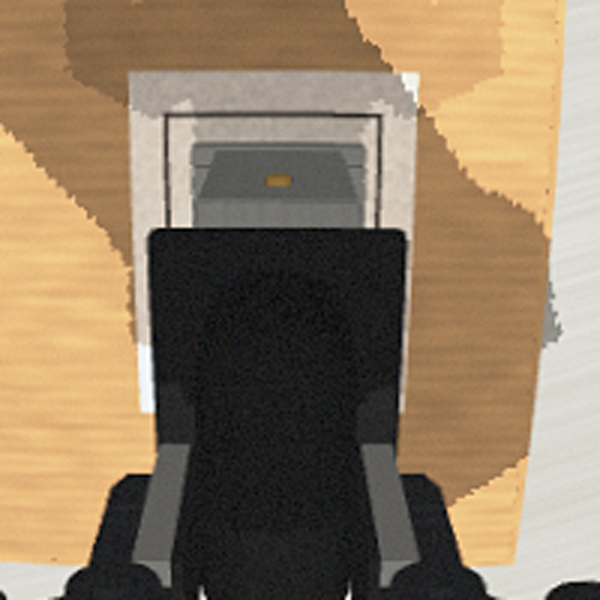

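```bash
python3 - <<'E'
from h import *
o=bot.get_obs()
f=lambda l:np.array(l)/3+[190-.33,110-.33]
for n,l,z in(("panel",[(166,115),(382,115)],.09),("foot",[(190,144),(365,144)],o["ee_pos"][2]-.108)):
  print(n,[totool(x,o).round(1) for x in wray(f(l),z,o)])
E
```

```text
panel [array([ 41.8, -32.7, 117.3]), array([ 41.8,  31.8, 117.4])]
foot [array([ 34.5, -24.8, 108. ]), array([ 34.5,  26. , 108. ])]
```

The foot sits inside the panel and is about 1 mm off in y. I'll correct that and descend to contact.

send_rows(targets="0 -1 0 0 255; 0 -1 3 0 255; 0 -1 5 0 255; 0 -1 7 0 255; 0 -1 9 0 255; 0 -1 11 0 255; 0 -1 13 0 255; 0 -1 15 0 255; 0 -1 15 0 255; 0 -1 15 0 255")

```text
time: 11.48
ee_pos: [0.5268, 0.1831, 0.1918]
tcp_rot: [180.0, 0.0, 162.9]
wrist_force: [-0.3, 2.0, 3.2]
opening: 0.0241
grasp_force: 62.8
```

send_rows(targets="0 0 2 0 255; 0 0 4 0 255; 0 0 6 0 255; 0 0 8 0 255; 0 0 9 0 255; 0 0 10 0 255; 0 0 10 0 255; 0 0 10 0 255")

```text
time: 12.48
ee_pos: [0.5268, 0.1831, 0.1818]
tcp_rot: [180.0, 0.0, 162.9]
wrist_force: [-1.4, 1.6, 5.8]
opening: 0.024
grasp_force: 63.0
```

send_rows(targets="0 0 1 0 255; 0 0 2 0 255; 0 0 2 0 255; 0 0 2 0 255")

```text
time: 12.98
ee_pos: [0.5268, 0.1831, 0.1799]
tcp_rot: [180.0, 0.0, 162.9]
wrist_force: [-1.7, 1.8, 6.3]
opening: 0.0244
grasp_force: 63.0
```

send_rows(targets="0 0 0.5 0 255; 0 0 1 0 255; 0 0 1 0 255; 0 0 1 0 255")

```text
time: 13.48
ee_pos: [0.5268, 0.1831, 0.1789]
tcp_rot: [180.0, 0.0, 162.9]
wrist_force: [-1.3, 2.1, 5.9]
opening: 0.0242
grasp_force: 63.1
```

send_rows(targets="0 0 0.5 0 255; 0 0 1 0 255; 0 0 1 0 255; 0 0 1 0 255")

```text
time: 13.98
ee_pos: [0.5268, 0.1831, 0.1779]
tcp_rot: [180.0, 0.0, 162.9]
wrist_force: [-1.0, 1.5, 6.8]
opening: 0.0241
grasp_force: 63.1
```

send_rows(targets="0 0 0.5 0 255; 0 0 1 0 255; 0 0 1 0 255")

```text
time: 14.35
ee_pos: [0.5268, 0.1831, 0.1769]
tcp_rot: [180.0, 0.0, 162.9]
wrist_force: [-0.5, 2.2, 7.0]
opening: 0.0243
grasp_force: 63.1
```

send_rows(targets="0 0 0.3 0 255; 0 0 0.5 0 255; 0 0 0.5 0 255")

```text
time: 14.72
ee_pos: [0.5268, 0.1831, 0.1764]
tcp_rot: [180.0, 0.0, 162.9]
wrist_force: [-1.7, 1.7, 6.5]
opening: 0.0238
grasp_force: 63.1
```

send_rows(targets="0 0 0.3 0 255; 0 0 0.5 0 255; 0 0 0.5 0 255")

```text
time: 15.1
ee_pos: [0.5268, 0.1831, 0.176]
tcp_rot: [180.0, 0.0, 162.9]
wrist_force: [-1.9, 1.1, 7.2]
opening: 0.024
grasp_force: 63.1
```

send_rows(targets="0 0 0.4 0 255; 0 0 0.8 0 255; 0 0 0.8 0 255")

```text
time: 15.48
ee_pos: [0.5269, 0.1832, 0.1756]
tcp_rot: [179.9, 0.1, 162.9]
wrist_force: [-2.5, 2.4, 9.0]
opening: 0.0242
grasp_force: 63.4
```

send_rows(targets="0 0 0.3 0 255; 0 0 0.6 0 255; 0 0 0.6 0 255")

```text
time: 15.85
ee_pos: [0.527, 0.1832, 0.1753]
tcp_rot: [179.9, 0.1, 162.9]
wrist_force: [-2.0, 3.1, 11.2]
opening: 0.0242
grasp_force: 63.7
```

Bottomed: the force is now rising about 3.5 N per mm. A touch more, then hold.

send_rows(targets="0 0 0.4 0 255; 0 0 0.4 0 255; 0 0 0.4 0 255; 0 0 0.4 0 255; 0 0 0.4 0 255; 0 0 0.4 0 255; 0 0 0.4 0 255; 0 0 0.4 0 255; 0 0 0.4 0 255; 0 0 0.4 0 255")

```text
time: 17.1
ee_pos: [0.527, 0.1832, 0.1751]
tcp_rot: [179.9, 0.1, 162.9]
wrist_force: [-2.4, 2.6, 12.7]
opening: 0.0242
grasp_force: 63.8
```

send_rows(targets="0 0 -2 0 255; 0 0 -6 0 255; 0 0 -12 0 255; 0 0 -18 0 255; 0 0 -24 0 255; 0 0 -30 0 255; 0 0 -45 0 255; 0 0 -70 0 255; 0 0 -92 0 255; 0 0 -97 0 255; -8 -20 -97 -0.5 255; -28 -65 -97 -1 255; -50 -115 -97 -2 255; -71 -165 -97 -2.5 255; -93 -215 -97 -3 255; -114 -265 -97 -4 255; -131 -303 -97 -4.7 255; -138 -320 -97 -4.7 255; -138 -320 -97 -4.7 255; -138 -320 -97 -4.7 255")

```text
time: 19.6
ee_pos: [0.5644, -0.1625, 0.2707]
tcp_rot: [180.0, -0.0, 167.6]
wrist_force: [0.7, 0.8, -3.4]
opening: 0.0241
grasp_force: 62.0
```

```bash
python3 - <<'E'
from h import *
import cv2
o=bot.get_obs();i=camera("wrist");t=camera("top")
a=cv2.resize(i[110:310,190:390],(400,400),interpolation=cv2.INTER_CUBIC)
b=cv2.resize(t[195:320,155:280],(400,400),interpolation=cv2.INTER_CUBIC)
cv2.imwrite("pics/w5.png",np.hstack([a,b]));print(o["ee_pos"],o["tcp_rot"],o["wrist_force"])
E
```

```text
[ 0.56443746 -0.16251771  0.27073434] [ 1.79979726e+02 -2.98593247e-02  1.67622735e+02] [ 0.69553213  0.75803084 -3.3532378 ]
```

View pics/w5.png

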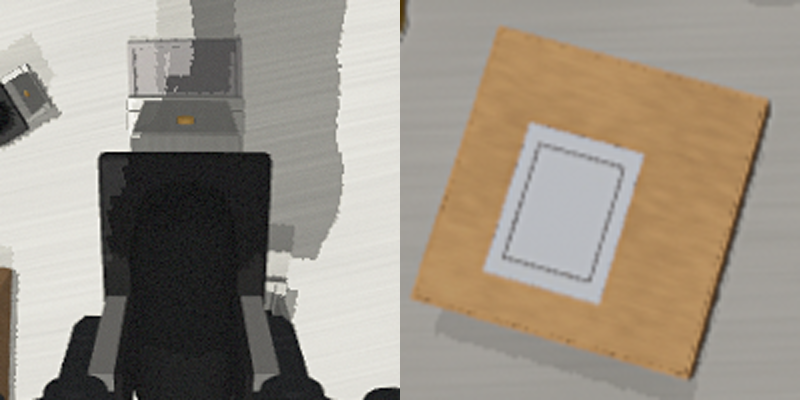

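The wrist crop shows the tray's front edge at (129–242, 38) and the foot's front edge at (131–243, 98). The box looks undisturbed, and no ink is visible.

```bash
python3 - <<'E'
from h import *
o=bot.get_obs()
f=lambda l:np.array(l)/2+[190-.25,110-.25]
for n,l,z in(("tray",[(129,38),(242,38)],.012),("foot",[(130,98),(243,98)],o["ee_pos"][2]-.108)):
  print(n,[totool(x,o).round(1) for x in wray(f(l),z,o)])
E
```

```text
tray [array([ 48.3, -36. , 259. ]), array([ 48.3,  38.5, 259.1])]
foot [array([ 33.5, -23.4, 108. ]), array([ 33.5,  25.9, 108. ])]
```

send_rows(targets="0.8 0 20 0 255; 0.8 0 65 0 255; 0.8 0 110 0 255; 0.8 0 138 0 255; 0.8 0 149 0 255; 0.8 0 154 0 255; 0.8 0 157 0 255; 0.8 0 158.5 0 255; 0.8 0 158.5 0 255; 0.8 0 158.5 0 255")

```text
time: 20.95
ee_pos: [0.5639, -0.1634, 0.1128]
tcp_rot: [-180.0, 0.0, 167.6]
wrist_force: [0.6, -0.4, -1.6]
opening: 0.0243
grasp_force: 62.1
```

send_rows(targets="0 0 0.6 0 255; 0 0 1.2 0 255; 0 0 1.2 0 255; 0 0 1.2 0 255")

```text
time: 21.45
ee_pos: [0.5639, -0.1633, 0.1115]
tcp_rot: [180.0, 0.0, 167.6]
wrist_force: [0.6, 0.5, 1.6]
opening: 0.0238
grasp_force: 62.7
```

send_rows(targets="0 0 0 0 200; 0 0 0 0 130; 0 0 0 0 60; 0 0 0 0 0; 0 0 0 0 0; 0 0 0 0 0; 0 0 0 0 0; 0 0 -10 0 0; 0 0 -40 0 0; 0 0 -85 0 0; 0 0 -130 0 0; 0 0 -150 0 0; 0 0 -150 0 0; 0 0 -150 0 0")

```text
time: 23.2
ee_pos: [0.5636, -0.1632, 0.2602]
tcp_rot: [180.0, -0.1, 167.6]
wrist_force: [-0.1, -0.1, -0.1]
opening: 0.0856
grasp_force: 0.0
```

```bash
python3 - <<'E'
from h import *
import cv2
o=bot.get_obs();i=camera("wrist");t=camera("scene")
a=cv2.resize(i[110:310,190:390],(400,400),interpolation=cv2.INTER_CUBIC)
b=cv2.resize(t[120:320,160:360],(400,400),interpolation=cv2.INTER_CUBIC)
cv2.imwrite("pics/w6.png",np.hstack([a,b]));print(o["ee_pos"],o["wrist_force"],o["opening"])
E
```

```text
[ 0.56355941 -0.16322104  0.26019706] [-0.12466508 -0.11017141 -0.13632915] 0.08555955791934854
```

View pics/w6.png

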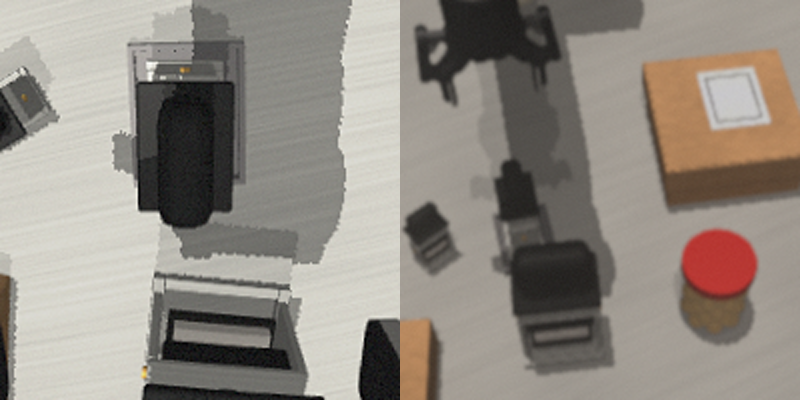

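The stamp stands upright in its tray, and the box and bystanders are in place.

```bash
python3 -c "
from workcell import ticket
print(ticket.job_done())"
```

```text
the job is handed in; nothing more can be done
None
```

I set the middle stamp square in the panel, pressed it level until it bottomed out (about 16 N on the lid, held about 1.2 s), stood it back upright in its tray and handed the job in at about 23 s; no ink mark showed in the camera pictures, so I judged the press by the force readings.

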